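Swing a serving board home in its packing cradle and block it

ROBOT

A 7-joint arm with a two-finger parallel gripper is mounted at the origin on the work surface. World frame = base frame: x ahead of the robot, y to its left, z up, the work surface at z = 0. Lengths are in mm, angles in rad, forces in N, time in s.
With the tool pointing down it reaches from about 425 to 925 mm from the base axis. Payload 6.8 kg.
Tool frame: the origin (TCP) lies at the centre of the arm's flange, where the gripper is bolted on; the fingertips stand 173 mm ahead of it and the grasp point (between the pads) lies 155 mm ahead of it; z points along the fingers, y is the direction in which the jaws open and shut (so a half turn about z gives the same grasp; the last joint's range is limited). The gripper opens to 85 mm and grips with 20 to 120 N. Pads are 22 mm wide; open, the fingers measure 114 mm over their backs; the gripper's body (76 mm by 85 mm) begins 54 mm behind the grasp point. The pads swing forward as they close: fully open they stand 13 mm farther back than shut.
Start: joints at [-1.331, 0.477, 0.022, 1.555, -0.011, 1.109, -0.083], TCP at [230.059, 634.599, 404.708] pointing down, gripper open.
Joint ranges: [-2.96, 2.96], [-0.34, 2.1], [-1.41, 1.46], [0.24, 2.44], [-1.37, 4.51], [0.17, 1.92], [-2.96, 2.96]. Speed limits (rad/s): [2.39, 2.39, 3.14, 3.14, 3.14, 3.14, 3.14].

INTERFACE

Orientations are given as a rotation vector (axis times angle).
In Python, from rig import ctrl gives the robot as it stands.
- The arm moves only by the tool carry_out, never from a script. Its argument "rows" is a list of rows, each an object with "jaw": the finger opening in m, from 0 to 0.0854; "offset": the shift along the tool's x, y, z in m, a list of three; "twist": the turn, a rotation vector about the tool's x, y, z in rad, a list of three. A call has 1 to 5 rows; each row is the pose to reach, as a shift and turn from the pose commanded when the call began, along the tool's axes at that moment; what a row does not reach only later rows make up. A row lasts 1/8 s, in which the tool goes at most 62.5 mm and 10.7 degrees, less where a joint would pass 70% of its speed; a pose out of reach is approached as far as the arm can. A call with a gripper value outside its range is refused whole. The fingers move at their own pace and stop on an object; the grip force is fixed at half the most. Time passes only in rows, so rows that repeat a pose let the fingers close. It gives the time, the measured TCP pose, the force and the opening at its end, in the units of the state.
- ctrl.read_state(): the state, without advancing time (a new reading comes with each control period).
- ctrl.get_image(name): name is "side" or "top"; returns the picture (384x512x3 uint8, red, green, blue); there is no depth.
- ctrl.get_calibration(name): a dict with "mtx" (3x3 intrinsics, pixels), "R" (3x3) and "t" (3): a world point X has camera coordinates R X + t. Camera axes: x right, y down, z forward; pixel columns grow to the right and rows downward; lengths in mm; the calibration is good to about 2 mm. A picture is of the moment at which its call begins. get_calibration takes no time and is no camera call.
- ctrl.job_done(): hands the job in, once; it reports no verdict.
The state is a dict: "clock": time; "joint_positions": joint angles; "qd": joint speeds; "joint_efforts": joint torques, N m; "ee_pos": TCP position; "orientation": TCP orientation; "force": force on the tool from outside, world axes, zero at the start; "torque": the same for the moment, N m; "opening": finger opening in mm.
Only numpy, scipy, OpenCV 4.12 (cv2) and the standard library are available. Lean on these libraries where they do the work, as an engineer would, in place of code of your own. Each camera call takes 0.05 s, during which the arm holds its last target.

TASK

The wooden serving board sits with its hole over the peg of the packing cradle, swung out towards the robot. Push near its free end to swing it about the peg against the green fence's sprung bumper, gently, until the brass latch snaps out in front of its handle and holds it; then slide the orange stop block up snug against the end of the handle, without forcing it. Leave the board on its peg and the other things on the table where they are, and let go of everything.

Things in the scene. Friction and masses are not known exactly. Their poses are not given: they have to be found in the camera images.
- cradle: Fixed plywood plate, upper face (the board slides on it) 10 mm above the table, x -150 to 85, y -70 to 375 mm. Origin on the axis of its upright steel peg (18 mm thick, top 46 mm above the table), at table height. +y runs from the peg along the fence to the stop block, +x to the fence, away from the robot. Green fence on it: x 46 to 66, y 25 to 260, top 45 mm above the table.
- bumper_nominal (a point): Where the handle's fence side nominally lies at home; the black sprung bumper there is 24 mm wide, 14 to 32 mm above the table. NOMINAL, fixed to the cradle: fence, bumper and latch are set by hand as one, swivelled about the peg by up to 0.045 rad (11 mm here) either way. The setting is not measured: feel for home.
- latch_nominal (a point): Nominal tip of the brass latch nose, on the side that holds the handle (same unmeasured setting). The nose has a ramp towards the robot; it lies at cradle x -35 to -16, y 263 up, 13 to 23 mm above the table; behind it a dark housing, x -40 to -13, y 289 to 327, top 24 mm above the table. It snaps with the bumper pressed in 2 to 3 mm; 1 to 2 mm later the fence stops the board dead.
- board: Loose wooden serving board, 24 mm thick, 0.27 to 0.5 kg, flat on the plate, its 21 mm hole over the peg. Origin: hole centre, underside. +y to the free end: 90 mm wide from y -40 to 200, then a 32 mm wide handle to y 270. Starts turned 0.29 to 0.45 rad counter-clockwise from the cradle's y axis; goes home clockwise, to within 0.055 rad of that axis, then springs back 1 to 2 mm onto the latch.
- push_side (a point): On the board: robot-side (-x) face of the handle, 228 mm from the hole, 22 mm above the table; push here, between y 205 and 250 of the board. Smooth oiled wood: swinging takes 0.5 to 1.5 N, the latch ramp about 3 to 7 N more, and the bumper, over the last 3 mm or so, 2 N per mm. A push that has risen to 12 to 15 N at the end has latched it; over 22 N on the board is too much.
- board_end (a point): On the board: centre of the square end of the handle (270 mm from the hole, 22 mm above the table), which the stop block must meet.
- catch (a joint): Brass latch, m: 0 = fully out, grows to 0.012 as it is pushed back along the cradle's +y against a 3 to 4 N spring. Out at the start, pressed in 5 to 8 mm while the handle passes, out again (about 0) once the board is latched.
- stop (a joint): Orange stop block on its track on the cradle, m: 0 = farthest from the board, grows as it goes towards the cradle's -y (to 0.075; starts at 0 to 0.03; about 0.065 at the end of a latched board). The track drags with about 3 N, and the block stays where it is left. Over 20 N between block and board is too much; a total push of 8 to 12 N means snug.
- stop_face (a point): Centre of the block's face that meets the end of the handle, 30 mm above the table. The block is 60 mm wide (x), 26 to 42 mm above the table (it clears the latch housing; only a foot on its fence side goes down to the track), and reaches 30 mm from this face along the cradle's +y.
- stop_grip (a point): Middle of the black upright post on the stop block, 65 mm above the table, 17 mm from the block's face along the cradle's +y. The post is 20 mm (x) by 16 mm (y) and rises to 79 mm above the table; push its +y side or pinch it.
- tape: Bystander: yellow roll of tape, 64 mm across, 24 mm high, lying on the cradle plate beside the peg, origin centre of its underside.
- tin_brown: Bystander: brown round tin, 92 mm across, 119 mm high, origin centre of its underside.
- tin_cream: Bystander: cream round tin with a blue lid, 92 mm across, 119 mm high, origin centre of its underside.
- jar_a: Bystander: glass jar with a steel lid, 72 mm across, 100 mm high, origin centre of its underside.
- jar_b: Bystander: glass jar like the other, same size.
- mug: Bystander: blue mug, 82 mm across, 90 mm high, origin centre of its underside.
- brush: Bystander: flat brush with a wooden handle lying on the table, origin under its middle.

How it is judged (in metres and radians):
On the way, in this order (a step that is already met when the one before it is completed fails the run):
1. The board is swung home and the latch has snapped out in front of its handle (angle between the y axis of board and the y axis of cradle, either way round below 0.075 rad and value of joint catch below 0.002 m), for 0.2 s.
2. The stop block is slid up to the end of the handle (all of step 1 and y of stop_face in the frame of board below 0.2725 m), for 0.2 s.
At the end, for the whole second after the job is handed in: Board flat and at rest on the cradle, hole over the peg (within 6 mm), within 0.075 rad of the cradle's y axis, latch out in front of its handle (pressed in under 2 mm); stop block at rest with its face under 2.5 mm from the end of the handle; nothing touched by the robot (all of step 2 and horizontal distance between board and cradle below 0.006 m and height (world z) of board below 0.013 m and angle between board's own z axis and vertical below 0.05 rad and linear speed of board below 0.01 m/s and velocity of joint stop below 0.01 m/s).
It fails at once if the robot pushes on the board with more than 22 N (contact force between any of the fingers, the arm and board above 22 N).
It fails at once if the stop block is forced against the board with more than 20 N (contact force between stop and board above 20 N).
It fails at once if the board is lifted off the cradle plate or tipped (height (world z) of board above 0.03 m or angle between board's own z axis and vertical above 0.2 rad).
It fails at once if a bystander is moved by more than 20 mm (distance of any of tape, tin_brown, tin_cream, jar_a, jar_b, mug, brush from where it was at the start of the episode above 0.02 m).
It also fails if it takes over 64 s, if anything falls off the work surface, if the arm or the gripper's body presses on something with over 40 N, if the wrist force passes 120 N, or if a joint passes its speed limit or range.

## Working session

There is one attempt and no reset: what is moved stays moved. The work goes in short steps, Python scripts to look and compute and a tool call to move; the robot and the scene stay as the last step left them, time stands still between calls to the robot, and variables do not carry over. Pictures are saved under pics/ and viewed, and the job is handed in when it is done.

Besides the shell and the picture viewer there is one more tool, called as name([rows], argument=value, ...), one row to a line, values as JSON. carry_out: Moves the arm, as the interface text tells. Its arguments: {"type":"object","properties":{"rows":{"type":"array","items":{"type":"object","properties":{"jaw":{"type":"number"},"offset":{"type":"array","items":{"type":"number"}},"twist":{"type":"array","items":{"type":"number"}}}}}},"required":["rows"]}

```bash
ls; mkdir -p pics
cat > h.py <<'E'
from rig import ctrl
import numpy as np, cv2
from scipy.spatial.transform import Rotation as Ro
def snap(n,f):
    im=ctrl.get_image(n); cv2.imwrite('pics/'+f,im[:,:,::-1]); return im
def cast(n,uv,z):
    c=ctrl.get_calibration(n); K,R,t=[np.array(c[k],float) for k in('mtx','R','t')]; t=t.ravel()
    d=R.T@np.linalg.inv(K)@np.array([uv[0],uv[1],1.]); o=-R.T@t
    return o+d*(z-o[2])/d[2]
def proj(n,X):
    c=ctrl.get_calibration(n); K,R,t=[np.array(c[k],float) for k in('mtx','R','t')]
    p=K@(R@np.array(X,float)+t.ravel()); return p[:2]/p[2]
E
python3 - <<'E'
from h import *
s=ctrl.read_state(); print(s)
for n in('side','top'):
    snap(n,n+'0.png'); c=ctrl.get_calibration(n); print(n,c, -np.array(c['R']).T@np.array(c['t']).ravel())
E
```

```text
pics
{'clock': 0.0, 'joint_positions': array([-1.33109248,  0.47779852,  0.02233158,  1.55647082, -0.01147976,
        1.10933255, -0.08310073]), 'qd': array([-0.00040566,  0.00056612, -0.00128153,  0.00164452, -0.00052994,
       -0.00084625,  0.00016561]), 'joint_efforts': array([ 1.16144010e-04, -5.96462059e+01,  1.60752151e+00, -2.81177258e+01,
        1.23855638e-02,  9.72627924e-03, -2.04780619e-06]), 'ee_pos': array([229.95601945, 634.31523509, 403.71816561]), 'orientation': array([-5.43492354e-01, -3.09404780e+00,  2.94227143e-03]), 'force': array([ 0.12041043, -1.21577609,  1.34128786]), 'torque': array([ 0.04319095, -0.01941459, -0.02009239]), 'opening': 85.35714986630113}
side {'mtx': array([[359.03966238,   0.        , 258.7453312 ],
       [  0.        , 359.03966238, 191.46701333],
       [  0.        ,   0.        ,   1.        ]]), 'R': array([[ 0.8697536 , -0.49323721,  0.01567617],
       [-0.31801429, -0.58449766, -0.746478  ],
       [ 0.37735341,  0.64426667, -0.66522542]]), 't': array([-513.04157733,  229.53800769, 1047.05074521])} [ 124.10795585 -793.46666737  875.91237185]
top {'mtx': array([[439.05389921,   0.        , 246.98268271],
       [  0.        , 439.05389921, 198.41709049],
       [  0.        ,   0.        ,   1.        ]]), 'R': array([[-0.00437992, -0.99987307,  0.0153184 ],
       [-0.98077054,  0.00130632, -0.19516002],
       [ 0.19511524, -0.01587862, -0.98065178]]), 't': array([ -13.505316  ,  554.56983173, 1361.24903849])} [ 278.24616961    7.38671472 1443.34803224]
```

View pics/side0.png

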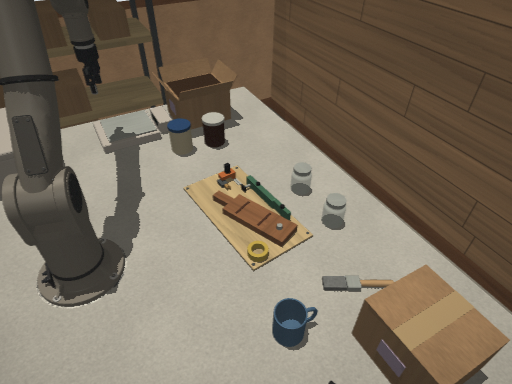

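View pics/top0.png

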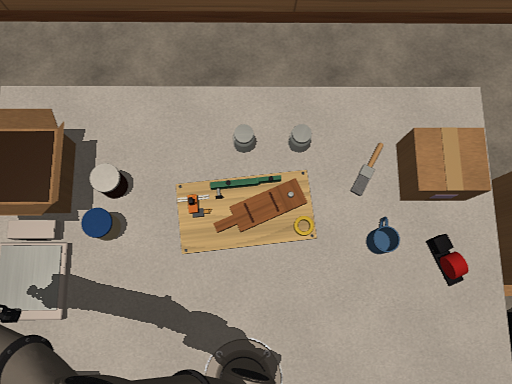

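The side view shows the cradle around (248,215) with the board, the orange stop at (228,174) and the tape at (258,250). In the top view the cradle corners are near (179,186), (306,171), (316,238) and (186,252), and the peg is near (291,195). I'll zoom in.

Run:
```python
from h import *
t=cv2.imread('pics/top0.png')[160:262,170:325]; cv2.imwrite('pics/topz.png',cv2.resize(t,None,fx=5,fy=5,interpolation=cv2.INTER_CUBIC))
t=cv2.imread('pics/side0.png')[150:270,175:315]; cv2.imwrite('pics/sidez.png',cv2.resize(t,None,fx=5,fy=5,interpolation=cv2.INTER_CUBIC))
```

```text
(no output)
```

View pics/topz.png

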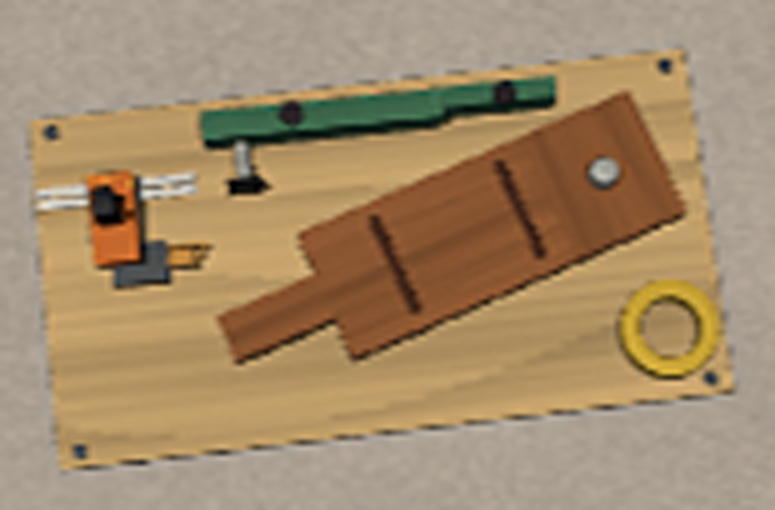

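View pics/sidez.png

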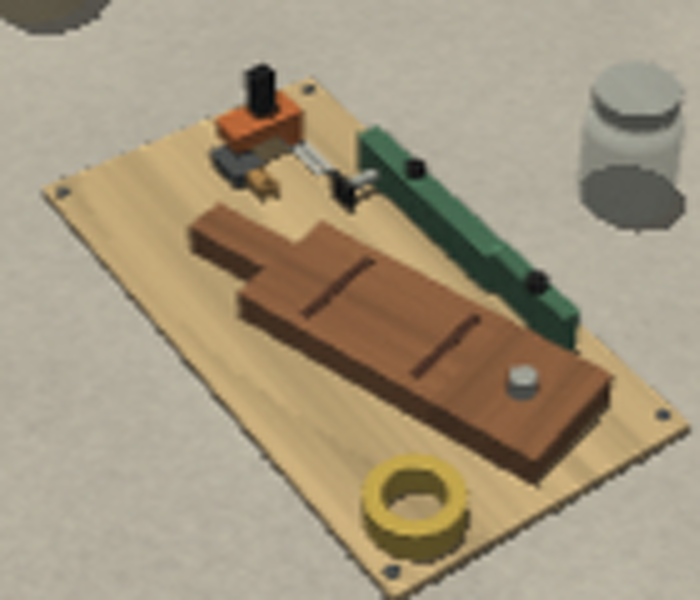

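Run:
```python
from h import *
def fit(A,B):
    A=np.array(A,float);B=np.array(B,float);a=A-A.mean(0);b=B-B.mean(0)
    th=np.arctan2((a[:,0]*b[:,1]-a[:,1]*b[:,0]).sum(),(a*b).sum())
    R=np.array([[np.cos(th),-np.sin(th)],[np.sin(th),np.cos(th)]]);t=B.mean(0)-R@A.mean(0)
    return th,t,np.round(A@R.T+t-B,1).tolist()
T=lambda p,z:cast('top',((p[0]+.5)/5-.5+170,(p[1]+.5)/5-.5+160),z)[:2]
S=lambda p,z:cast('side',((p[0]+.5)/5-.5+175,(p[1]+.5)/5-.5+150),z)[:2]
C=[(85,375),(85,-70),(-150,-70),(-150,375)]
print('cr top',fit(C,[T(p,10) for p in [(30,120),(685,50),(733,391),(62,468)]]))
print('cr side',fit(C,[S(p,10) for p in [(312,78),(691,430),(393,600),(42,190)]]))
B=[(45,-40),(-45,-40),(-45,200),(45,200),(16,270),(-16,270)]
print('bd top',fit(B,[T(p,34) for p in [(628,92),(685,212),(355,358),(300,235),(218,318),(237,362)]]))
print('bd side',fit(B,[S(p,34) for p in [(612,378),(536,470),(238,290),(318,221),(220,205),(190,230)]]))
print('peg',T((604,170),46),S((523,374),46))
print('post',T((108,200),79),S((261,70),79)); print('blk front corners z42',T((136,172),42),T((142,262),42))
print('tape',T((669,328),24),S((415,492),24))
```

```text
cr top (np.float64(0.11017638415781102), array([ 571.7947714 , -158.44920924]), [[0.8, 1.0], [1.5, -0.9], [-1.1, -2.3], [-1.2, 2.2]])
cr side (np.float64(0.10677245681665504), array([ 572.16156284, -160.44160956]), [[-0.0, -0.1], [1.6, 0.9], [-1.9, -1.3], [0.3, 0.6]])
bd top (np.float64(0.41587925575623264), array([ 571.54253659, -158.31931592]), [[1.5, -1.4], [0.1, -2.4], [-1.3, 0.8], [0.4, 1.5], [-0.0, 1.0], [-0.7, 0.6]])
bd side (np.float64(0.4065563703349683), array([ 571.96347312, -159.52192274]), [[-0.1, -1.0], [0.6, 4.3], [-2.6, -3.4], [1.7, -3.6], [0.3, 1.2], [0.1, 2.4]])
peg [ 572.0805084  -156.76128312] [ 574.5483873  -156.36498917]
post [546.12610894 161.65212356] [549.1541195  166.88654793]
blk front corners z42 [571.94414405 148.01765968] [512.55411198 143.08658987]
tape [ 471.28325132 -199.34260872] [ 477.25790199 -190.77434666]
```

```bash
cat >> h.py <<'E'
TH=0.109; O=np.array([572.,-159.]); RC=np.array([[np.cos(TH),-np.sin(TH)],[np.sin(TH),np.cos(TH)]])
def c2w(x,y): return RC@np.array([x,y])+O
def w2c(p): return RC.T@(np.array(p)[:2]-O)
def st():
    s=ctrl.read_state(); R=Ro.from_rotvec(s['orientation']); 
    f=RC.T@s['force'][:2]; M=R.as_matrix()
    print('t',round(s['clock'],2),'w',s['ee_pos'].round(1),'c',w2c(s['ee_pos']).round(1),'yaw',round(float(np.arctan2(M[1,1],M[0,1])),3),'zax',M[:,2].round(3),'Fc',f.round(1),'Fz',s['force'][2].round(1),'op',s['opening'].round(1))
    return s,M
def go(x,y,z,yaw=np.pi/2+TH):
    s,M=st(); w=np.append(c2w(x,y),z)
    Mt=np.column_stack([[np.sin(yaw),-np.cos(yaw),0],[np.cos(yaw),np.sin(yaw),0],[0,0,-1.]]); Mt[:,0]=np.cross(Mt[:,1],Mt[:,2])
    print('offset m',(M.T@(w-s['ee_pos'])/1000).round(4),'twist',Ro.from_matrix(M.T@Mt).as_rotvec().round(3), 'world',w.round(1))
E
python3 - <<'E'
from h import *
go(-110,216,404)
go(-20,330,404)
print(cast('top',(97,222),119),cast('top',(105,175),119))
E
```

```text
Traceback (most recent call last):
  File "h.py", line 22, in go
    s,M=st(); w=np.append(c2w(x,y),z)
        ~~^^
  File "h.py", line 19, in st
    print('t',round(s['clock'],2),'w',s['ee_pos'].round(1),'c',w2c(s['ee_pos']).round(1),'yaw',round(float(np.arctan2(M[1,1],M[0,1])),3),'zax',M[:,2].round(3),'Fc',f.round(1),'Fz',s['force'][2].round(1),'op',s['opening'].round(1))
                                                                                                                                                                                                                ^^^^^^^^^^^^^^^^^^
AttributeError: 'float' object has no attribute 'round'
```

```bash
sed -i "s/s\['opening'\].round(1)/round(s['opening'],1)/" h.py
python3 - <<'E'
from h import *
go(-110,216,404)
go(-20,330,404)
print(cast('top',(97,222),119),cast('top',(105,175),119))
E
```

```text
t 0.1 w [230.  634.4 403.8] c [-253.7  825.9] yaw 1.223 zax [-0.    -0.002 -1.   ] Fc [-0.1  0.5] Fz -0.9 op 85.4
offset m [-0.3979 -0.484   0.0007] twist [-0.002 -0.    -0.457] world [439.2  43.8 404. ]
t 0.1 w [230.  634.4 403.8] c [-253.7  825.9] yaw 1.223 zax [-0.    -0.002 -1.   ] Fc [-0.1  0.5] Fz -0.9 op 85.4
offset m [-4.284e-01 -3.420e-01  4.000e-04] twist [-0.002 -0.    -0.457] world [516.2 166.9 404. ]
[469.55627819 440.3692432  119.        ] [616.1806786  424.83745971 119.        ]
```

carry_out([
  {"jaw": 0,"offset": [-0.045,-0.035,0],"twist": [0,0,-0.1]},
  {"jaw": 0,"offset": [-0.09,-0.07,0],"twist": [0,0,-0.2]},
  {"jaw": 0,"offset": [-0.135,-0.105,0],"twist": [0,0,-0.3]},
  {"jaw": 0,"offset": [-0.18,-0.145,0],"twist": [0,0,-0.4]},
  {"jaw": 0,"offset": [-0.22,-0.18,0],"twist": [0,0,-0.457]},
])

```text
clock: 0.72
ee_pos: [376.4, 388.0, 404.4]
orientation: [0.174, -3.137, 0.001]
force: [1.5, -0.3, -0.6]
opening: 0.3
```

```bash
python3 -c "
from h import *
go(-110,216,404)"
```

```text
t 0.72 w [376.4 388.  404.4] c [-134.9  565.1] yaw 1.681 zax [-0.    -0.001 -1.   ] Fc [ 1.4 -0.5] Fz -0.6 op 0.3
offset m [-0.0243 -0.3491  0.0006] twist [-0.001 -0.     0.002] world [439.2  43.8 404. ]
```

carry_out([
  {"jaw": 0,"offset": [-0.005,-0.055,0],"twist": [0,0,0]},
  {"jaw": 0,"offset": [-0.01,-0.115,0],"twist": [0,0,0]},
  {"jaw": 0,"offset": [-0.015,-0.175,0],"twist": [0,0,0]},
  {"jaw": 0,"offset": [-0.02,-0.235,0],"twist": [0,0,0]},
  {"jaw": 0,"offset": [-0.02,-0.295,0],"twist": [0,0,0]},
])

```text
clock: 1.35
ee_pos: [427.6, 97.3, 404.7]
orientation: [-0.171, 3.137, 0.0]
force: [-0.5, 0.8, 0.0]
opening: -0.2
```

```bash
python3 -c "
from h import *
go(-110,216,210)"
```

```text
t 1.35 w [427.6  97.3 404.7] c [-115.7  270.4] yaw 1.68 zax [ 0.  0. -1.] Fc [-0.4  0.9] Fz 0.0 op -0.2
offset m [-0.0056 -0.0545  0.1947] twist [ 0.  0. -0.] world [439.2  43.8 210. ]
```

carry_out([
  {"jaw": 0,"offset": [-0.005,-0.0545,0.02],"twist": [0,0,0]},
  {"jaw": 0,"offset": [-0.005,-0.0545,0.07],"twist": [0,0,0]},
  {"jaw": 0,"offset": [-0.005,-0.0545,0.12],"twist": [0,0,0]},
  {"jaw": 0,"offset": [-0.005,-0.0545,0.16],"twist": [0,0,0]},
  {"jaw": 0,"offset": [-0.005,-0.0545,0.165],"twist": [0,0,0]},
])

```text
clock: 1.98
ee_pos: [437.3, 45.4, 237.7]
orientation: [0.171, -3.131, 0.002]
force: [-0.7, -0.5, -0.1]
opening: 0.2
```

```bash
python3 -c "
from h import *
go(-110,216,190)
a=snap('top','top1.png'); b=snap('side','side1.png')
A=cv2.resize(a[150:262,170:320],None,fx=5,fy=5,interpolation=2); cv2.imwrite('pics/top1z.png',A[:,:,::-1])
A=cv2.resize(b[130:250,160:310],None,fx=5,fy=5,interpolation=2); cv2.imwrite('pics/side1z.png',A[:,:,::-1])"
```

```text
t 1.98 w [437.3  45.4 237.7] c [-111.7  217.9] yaw 1.68 zax [-0.005 -0.002 -1.   ] Fc [-0.7 -0.4] Fz -0.1 op 0.2
offset m [-0.002  -0.0018  0.0477] twist [-0.001 -0.006  0.   ] world [439.2  43.8 190. ]
```

View pics/top1z.png

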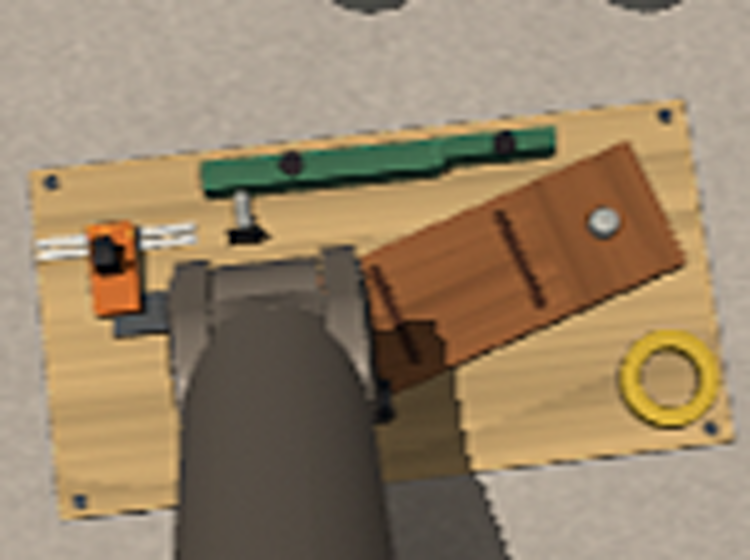

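View pics/side1z.png

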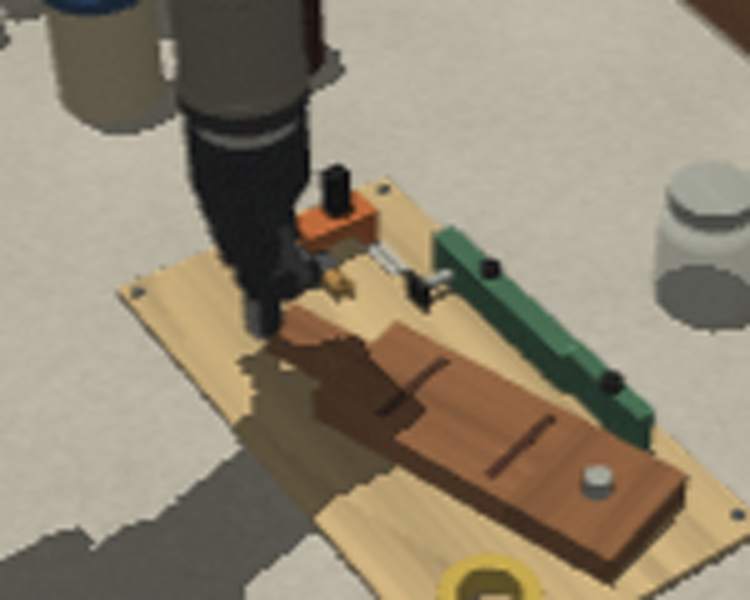

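The top view shows the arm over the handle area. In the side view the shut fingers, with their tip at (262,330) in the zoomed crop, are on the robot side of the handle, so I'm going down.

carry_out([
  {"jaw": 0,"offset": [0,0,0.02],"twist": [0,0,0]},
  {"jaw": 0,"offset": [0,0,0.035],"twist": [0,0,0]},
  {"jaw": 0,"offset": [0,0,0.046],"twist": [0,0,0]},
  {"jaw": 0,"offset": [0,0,0.046],"twist": [0,0,0]},
])

```text
clock: 2.58
ee_pos: [438.4, 45.7, 193.5]
orientation: [0.171, -3.136, 0.0]
force: [0.0, 0.7, 0.6]
opening: -0.2
```

```bash
python3 -c "
from h import *
go(-100,217,191)"
```

```text
t 2.58 w [438.4  45.7 193.5] c [-110.5  218. ] yaw 1.68 zax [-0.001 -0.    -1.   ] Fc [0.1 0.7] Fz 0.6 op -0.2
offset m [-0.0105 -0.001   0.0025] twist [-0.    -0.001  0.   ] world [449.   45.8 191. ]
```

carry_out([
  {"jaw": 0,"offset": [-0.002,0,0.0025],"twist": [0,0,0]},
  {"jaw": 0,"offset": [-0.006,0,0.0025],"twist": [0,0,0]},
  {"jaw": 0,"offset": [-0.01,0,0.0025],"twist": [0,0,0]},
  {"jaw": 0,"offset": [-0.013,0,0.0025],"twist": [0,0,0]},
  {"jaw": 0,"offset": [-0.016,0,0.0025],"twist": [0,0,0]},
])

```text
clock: 3.2
ee_pos: [454.5, 47.5, 191.2]
orientation: [0.171, -3.137, -0.0]
force: [-0.6, 0.1, 0.1]
opening: -0.0
```

```bash
python3 -c "
from h import *
go(-50,223,191)"
```

```text
t 3.2 w [454.5  47.5 191.2] c [-94.4 218. ] yaw 1.68 zax [-0. -0. -1.] Fc [-0.6  0.1] Fz 0.1 op -0.0
offset m [-0.0444  0.005   0.0002] twist [ 0. -0.  0.] world [498.   57.2 191. ]
```

carry_out([
  {"jaw": 0,"offset": [-0.004,0,0],"twist": [0,0,0]},
  {"jaw": 0,"offset": [-0.007,0.001,0],"twist": [0,0,0]},
  {"jaw": 0,"offset": [-0.01,0.001,0],"twist": [0,0,0]},
  {"jaw": 0,"offset": [-0.013,0.002,0],"twist": [0,0,0]},
  {"jaw": 0,"offset": [-0.016,0.002,0],"twist": [0,0,0]},
])

```text
clock: 3.82
ee_pos: [470.2, 51.3, 191.2]
orientation: [0.172, -3.137, -0.0]
force: [-1.2, 0.9, 0.3]
opening: -0.3
```

carry_out([
  {"jaw": 0,"offset": [-0.003,0,0],"twist": [0,0,0]},
  {"jaw": 0,"offset": [-0.006,0.001,0],"twist": [0,0,0]},
  {"jaw": 0,"offset": [-0.009,0.001,0],"twist": [0,0,0]},
  {"jaw": 0,"offset": [-0.012,0.002,0],"twist": [0,0,0]},
  {"jaw": 0,"offset": [-0.015,0.002,0],"twist": [0,0,0]},
])

```text
clock: 4.45
ee_pos: [484.9, 54.9, 191.2]
orientation: [0.172, -3.137, -0.0]
force: [-0.9, 0.3, -0.1]
opening: 0.2
```

```bash
python3 -c "
from h import *
go(-30,226,191)
a=snap('top','top2.png'); b=snap('side','side2.png')
A=cv2.resize(b[130:250,160:310],None,fx=5,fy=5,interpolation=2); cv2.imwrite('pics/side2z.png',A[:,:,::-1])"
```

```text
t 4.45 w [484.9  54.9 191.2] c [-63.3 222.1] yaw 1.68 zax [-0.  0. -1.] Fc [-0.9  0.4] Fz -0.1 op 0.2
offset m [-0.0333  0.0039  0.0002] twist [ 0. -0.  0.] world [517.6  62.4 191. ]
```

View pics/side2z.png

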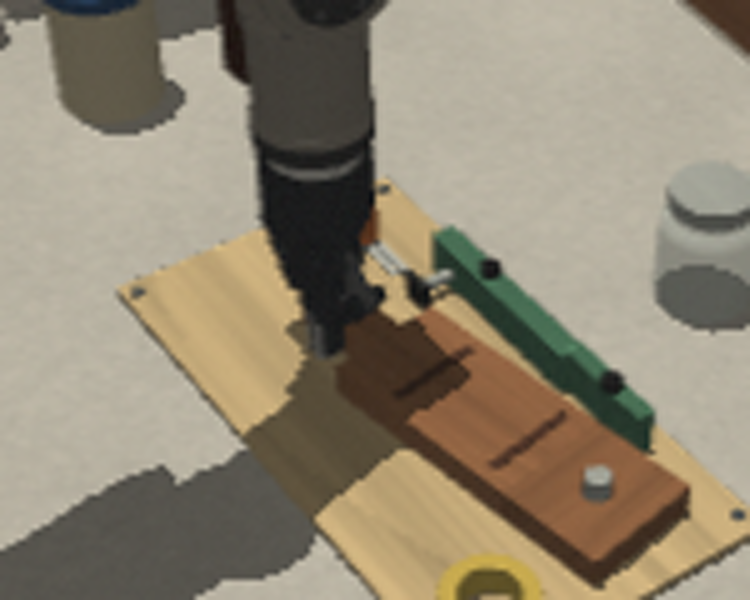

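The board is swinging with the finger at crop pixel (325,350) and the hole still on the peg. The latch ramp comes next, so I'm slowing down.

carry_out([
  {"jaw": 0,"offset": [-0.002,0,0],"twist": [0,0,0]},
  {"jaw": 0,"offset": [-0.004,0.001,0],"twist": [0,0,0]},
  {"jaw": 0,"offset": [-0.006,0.001,0],"twist": [0,0,0]},
  {"jaw": 0,"offset": [-0.008,0.001,0],"twist": [0,0,0]},
  {"jaw": 0,"offset": [-0.01,0.001,0],"twist": [0,0,0]},
])

```text
clock: 5.18
ee_pos: [493.9, 56.8, 190.9]
orientation: [0.171, -3.135, 0.0]
force: [-4.7, 0.4, 2.0]
opening: 0.3
```

carry_out([
  {"jaw": 0,"offset": [-0.002,0,0],"twist": [0,0,0]},
  {"jaw": 0,"offset": [-0.004,0.001,0],"twist": [0,0,0]},
  {"jaw": 0,"offset": [-0.006,0.001,0],"twist": [0,0,0]},
])

```text
clock: 5.55
ee_pos: [500.9, 58.7, 191.3]
orientation: [-0.172, 3.136, 0.0]
force: [-1.6, 0.6, -0.3]
opening: -0.3
```

carry_out([
  {"jaw": 0,"offset": [-0.0015,0,0],"twist": [0,0,0]},
  {"jaw": 0,"offset": [-0.003,0.001,0],"twist": [0,0,0]},
  {"jaw": 0,"offset": [-0.0045,0.001,0],"twist": [0,0,0]},
])

```text
clock: 5.92
ee_pos: [505.0, 60.0, 191.3]
orientation: [-0.171, 3.137, -0.0]
force: [-2.0, -0.9, 0.5]
opening: 0.1
```

```bash
python3 -c "
from h import *
go(-27,226,191)"
```

```text
t 5.92 w [505.   60.  191.3] c [-42.8 225. ] yaw 1.68 zax [ 0.  0. -1.] Fc [-2.1 -0.7] Fz 0.5 op 0.1
offset m [-0.0158  0.001   0.0003] twist [-0.  0.  0.] world [520.6  62.7 191. ]
```

carry_out([
  {"jaw": 0,"offset": [-0.0015,0,0],"twist": [0,0,0]},
  {"jaw": 0,"offset": [-0.003,0,0],"twist": [0,0,0]},
])

```text
clock: 6.18
ee_pos: [507.8, 60.5, 191.2]
orientation: [0.172, -3.137, -0.0]
force: [-1.9, 1.2, 0.5]
opening: -0.0
```

carry_out([
  {"jaw": 0,"offset": [-0.001,0,0],"twist": [0,0,0]},
  {"jaw": 0,"offset": [-0.002,0,0],"twist": [0,0,0]},
])

```text
clock: 6.42
ee_pos: [509.8, 60.7, 191.1]
orientation: [0.172, -3.137, -0.0]
force: [-1.9, 1.1, 0.2]
opening: -0.1
```

carry_out([
  {"jaw": 0,"offset": [-0.001,0,0],"twist": [0,0,0]},
  {"jaw": 0,"offset": [-0.002,0,0],"twist": [0,0,0]},
])

```text
clock: 6.68
ee_pos: [511.8, 60.8, 191.2]
orientation: [0.172, -3.137, -0.0]
force: [-1.4, 1.1, -0.3]
opening: 0.1
```

carry_out([
  {"jaw": 0,"offset": [-0.001,0,0],"twist": [0,0,0]},
])

```text
clock: 6.8
ee_pos: [512.8, 60.9, 191.2]
orientation: [0.172, -3.137, -0.0]
force: [-2.0, -0.0, 0.8]
opening: 0.0
```

carry_out([
  {"jaw": 0,"offset": [-0.001,0,0],"twist": [0,0,0]},
])

```text
clock: 6.92
ee_pos: [513.8, 61.0, 191.2]
orientation: [0.171, -3.137, -0.0]
force: [-1.6, 1.5, 0.4]
opening: 0.0
```

carry_out([
  {"jaw": 0,"offset": [-0.001,0,0],"twist": [0,0,0]},
])

```text
clock: 7.05
ee_pos: [514.8, 61.2, 191.2]
orientation: [0.171, -3.137, -0.0]
force: [-2.6, 0.0, -0.0]
opening: -0.1
```

carry_out([
  {"jaw": 0,"offset": [-0.001,0,0],"twist": [0,0,0]},
])

```text
clock: 7.18
ee_pos: [515.8, 61.2, 191.2]
orientation: [0.171, -3.137, -0.0]
force: [-2.9, 0.8, 0.3]
opening: 0.0
```

carry_out([
  {"jaw": 0,"offset": [-0.001,0,0],"twist": [0,0,0]},
])

```text
clock: 7.3
ee_pos: [516.8, 61.3, 191.2]
orientation: [0.172, -3.137, -0.0]
force: [-2.3, 1.0, 0.3]
opening: 0.1
```

carry_out([
  {"jaw": 0,"offset": [-0.001,0,0],"twist": [0,0,0]},
])

```text
clock: 7.42
ee_pos: [517.8, 61.4, 191.2]
orientation: [0.171, -3.137, -0.0]
force: [-3.5, -0.4, 0.7]
opening: -0.1
```

carry_out([
  {"jaw": 0,"offset": [-0.001,0,0],"twist": [0,0,0]},
])

```text
clock: 7.55
ee_pos: [518.8, 61.5, 191.2]
orientation: [0.171, -3.137, -0.0]
force: [-2.4, 1.0, 0.5]
opening: 0.1
```

carry_out([
  {"jaw": 0,"offset": [-0.001,0,0],"twist": [0,0,0]},
])

```text
clock: 7.68
ee_pos: [519.8, 61.7, 191.2]
orientation: [0.172, -3.137, -0.0]
force: [-3.0, 0.2, 0.9]
opening: 0.3
```

carry_out([
  {"jaw": 0,"offset": [-0.001,0,0],"twist": [0,0,0]},
])

```text
clock: 7.8
ee_pos: [520.8, 61.8, 191.2]
orientation: [0.171, -3.137, -0.0]
force: [-2.3, 0.5, -0.3]
opening: -0.1
```

carry_out([
  {"jaw": 0,"offset": [-0.001,0,0],"twist": [0,0,0]},
])

```text
clock: 7.92
ee_pos: [521.7, 61.9, 191.2]
orientation: [0.171, -3.137, -0.0]
force: [-2.9, 1.5, 0.5]
opening: 0.2
```

carry_out([
  {"jaw": 0,"offset": [-0.001,0,0],"twist": [0,0,0]},
])

```text
clock: 8.05
ee_pos: [522.7, 62.0, 191.2]
orientation: [0.171, -3.137, -0.0]
force: [-1.6, 0.7, -0.6]
opening: 0.2
```

carry_out([
  {"jaw": 0,"offset": [-0.001,0,0],"twist": [0,0,0]},
])

```text
clock: 8.18
ee_pos: [523.5, 62.0, 191.1]
orientation: [0.171, -3.136, 0.0]
force: [-3.6, 0.2, 2.1]
opening: 0.2
```

carry_out([
  {"jaw": 0,"offset": [-0.001,0,0],"twist": [0,0,0]},
])

```text
clock: 8.3
ee_pos: [524.1, 62.0, 191.0]
orientation: [0.171, -3.135, 0.0]
force: [-5.1, 0.1, 2.9]
opening: 0.1
```

carry_out([
  {"jaw": 0,"offset": [-0.0005,0,0],"twist": [0,0,0]},
])

```text
clock: 8.43
ee_pos: [524.9, 62.1, 191.0]
orientation: [0.171, -3.136, 0.0]
force: [-4.8, -0.2, 1.8]
opening: -0.1
```

```bash
python3 -c "
from h import *
go(-27,226,191)"
```

```text
t 8.43 w [524.9  62.1 191. ] c [-22.8 224.9] yaw 1.68 zax [-0.001 -0.    -1.   ] Fc [-4.8  0.3] Fz 1.8 op -0.1
offset m [0.0042 0.0011 0.    ] twist [-0.    -0.001 -0.   ] world [520.6  62.7 191. ]
```

carry_out([
  {"jaw": 0,"offset": [-0.0005,0,0],"twist": [0,0,0]},
])

```text
clock: 8.55
ee_pos: [525.1, 62.1, 191.0]
orientation: [0.171, -3.135, 0.0]
force: [-5.7, -0.4, 3.7]
opening: -0.4
```

carry_out([
  {"jaw": 0,"offset": [-0.0005,0,0],"twist": [0,0,0]},
])

```text
clock: 8.68
ee_pos: [525.3, 62.1, 190.9]
orientation: [0.171, -3.134, 0.0]
force: [-6.8, -0.6, 2.7]
opening: 0.1
```

carry_out([
  {"jaw": 0,"offset": [-0.0005,0,0],"twist": [0,0,0]},
])

```text
clock: 8.8
ee_pos: [525.6, 62.1, 190.9]
orientation: [0.171, -3.134, 0.0]
force: [-8.0, -0.4, 3.8]
opening: -0.2
```

carry_out([
  {"jaw": 0,"offset": [-0.0005,0,0],"twist": [0,0,0]},
])

```text
clock: 8.93
ee_pos: [525.8, 62.1, 190.8]
orientation: [0.171, -3.133, 0.001]
force: [-7.4, -0.6, 3.8]
opening: 0.2
```

carry_out([
  {"jaw": 0,"offset": [-0.0005,0,0],"twist": [0,0,0]},
])

```text
clock: 9.05
ee_pos: [526.1, 62.2, 190.7]
orientation: [0.171, -3.132, 0.001]
force: [-8.6, 0.4, 4.8]
opening: -0.3
```

carry_out([
  {"jaw": 0,"offset": [-0.0005,0,0],"twist": [0,0,0]},
])

```text
clock: 9.18
ee_pos: [526.4, 62.2, 190.7]
orientation: [0.171, -3.132, 0.001]
force: [-10.4, 0.5, 4.8]
opening: 0.0
```

carry_out([
  {"jaw": 0,"offset": [-0.0005,0,0],"twist": [0,0,0]},
])

```text
clock: 9.3
ee_pos: [526.7, 62.2, 190.6]
orientation: [0.171, -3.131, 0.001]
force: [-9.9, 0.1, 4.0]
opening: 0.1
```

carry_out([
  {"jaw": 0,"offset": [-0.0005,0,0],"twist": [0,0,0]},
])

```text
clock: 9.43
ee_pos: [527.0, 62.2, 190.5]
orientation: [0.171, -3.131, 0.001]
force: [-9.7, -0.5, 4.6]
opening: 0.0
```

carry_out([
  {"jaw": 0,"offset": [-0.0005,0,0],"twist": [0,0,0]},
])

```text
clock: 9.55
ee_pos: [527.3, 62.2, 190.5]
orientation: [0.171, -3.13, 0.001]
force: [-11.4, 0.0, 4.6]
opening: -0.2
```

carry_out([
  {"jaw": 0,"offset": [-0.0005,0,0],"twist": [0,0,0]},
])

```text
clock: 9.68
ee_pos: [527.6, 62.3, 190.4]
orientation: [0.171, -3.13, 0.001]
force: [-11.6, -0.7, 6.1]
opening: -0.2
```

carry_out([
  {"jaw": 0,"offset": [-0.0005,0,0],"twist": [0,0,0]},
])

```text
clock: 9.8
ee_pos: [528.0, 62.3, 190.3]
orientation: [0.171, -3.129, 0.001]
force: [-11.7, 0.2, 6.3]
opening: -0.5
```

carry_out([
  {"jaw": 0,"offset": [-0.0005,0,0],"twist": [0,0,0]},
])

```text
clock: 9.93
ee_pos: [528.2, 62.2, 190.2]
orientation: [0.17, -3.128, 0.001]
force: [-13.1, -0.3, 5.5]
opening: -0.0
```

carry_out([
  {"jaw": 0,"offset": [-0.0005,0,0],"twist": [0,0,0]},
])

```text
clock: 10.05
ee_pos: [528.4, 62.3, 190.1]
orientation: [0.17, -3.127, 0.001]
force: [-13.4, -1.0, 6.8]
opening: 0.1
```

```bash
python3 -c "
from h import *
go(-27,226,191)
a=snap('top','top3.png'); b=snap('side','side3.png')
A=cv2.resize(a[150:262,170:320],None,fx=5,fy=5,interpolation=2); cv2.imwrite('pics/top3z.png',A[:,:,::-1])
A=cv2.resize(b[130:250,160:310],None,fx=5,fy=5,interpolation=2); cv2.imwrite('pics/side3z.png',A[:,:,::-1])"
```

```text
t 10.05 w [528.4  62.3 190.1] c [-19.3 224.7] yaw 1.68 zax [-0.01  -0.001 -1.   ] Fc [-13.5   0.4] Fz 6.8 op 0.1
offset m [ 0.0077  0.0013 -0.0008] twist [-0.   -0.01 -0.  ] world [520.6  62.7 191. ]
```

View pics/top3z.png

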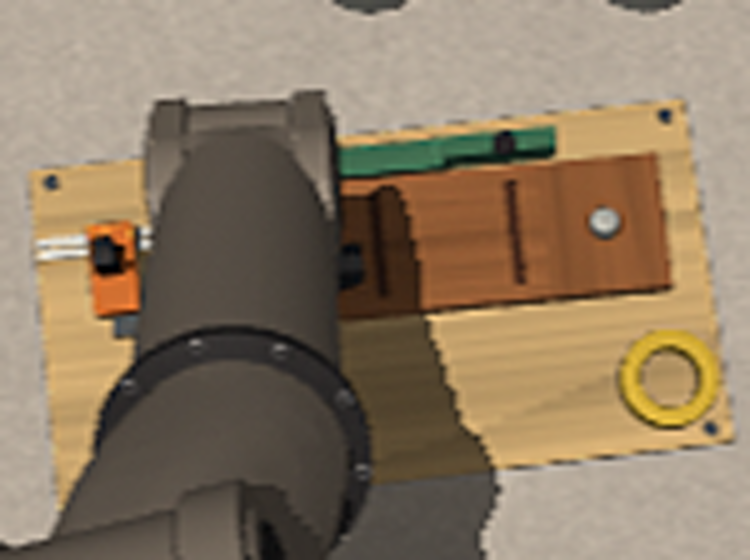

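View pics/side3z.png

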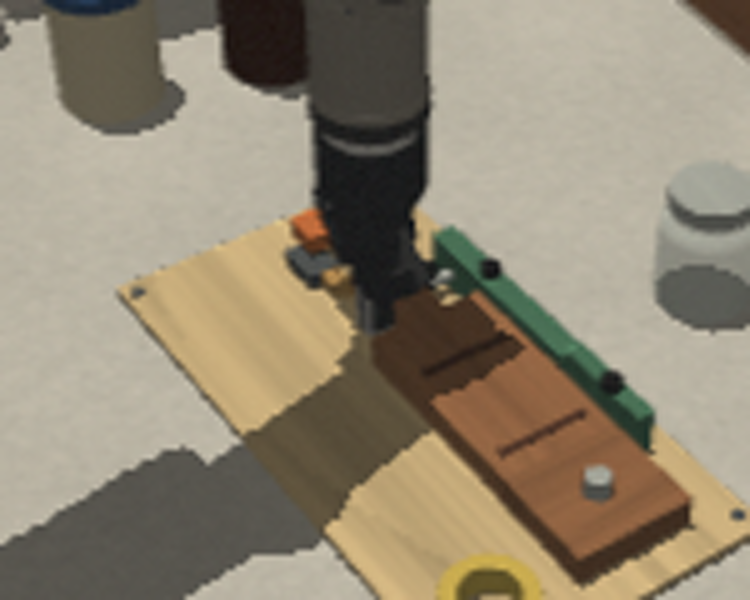

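The board is along the fence with a horizontal push of 13.5 N. I'll take one more half step, then back off and check the latch.

carry_out([
  {"jaw": 0,"offset": [-0.0004,0,0],"twist": [0,0,0]},
])

```text
clock: 10.28
ee_pos: [528.5, 62.3, 190.1]
orientation: [0.17, -3.127, 0.001]
force: [-15.7, -0.2, 8.2]
opening: -0.2
```

carry_out([
  {"jaw": 0,"offset": [0.003,0,0],"twist": [0,0,0]},
  {"jaw": 0,"offset": [0.006,0,0],"twist": [0,0,0]},
  {"jaw": 0,"offset": [0.012,0,0],"twist": [0,0,0]},
  {"jaw": 0,"offset": [0.02,0,0],"twist": [0,0,0]},
  {"jaw": 0,"offset": [0.03,0,-0.02],"twist": [0,0,0]},
])

```text
clock: 10.9
ee_pos: [501.8, 59.7, 210.8]
orientation: [0.171, -3.136, 0.001]
force: [1.1, -0.8, -0.4]
opening: 0.0
```

carry_out([
  {"jaw": 0,"offset": [0.02,-0.02,-0.05],"twist": [0,0,0]},
  {"jaw": 0,"offset": [0.02,-0.08,-0.1],"twist": [0,0,0]},
  {"jaw": 0,"offset": [0.02,-0.14,-0.1],"twist": [0,0,0]},
  {"jaw": 0,"offset": [0.02,-0.18,-0.1],"twist": [0,0,0]},
])

```text
clock: 11.4
ee_pos: [502.4, -123.7, 313.1]
orientation: [-0.17, 3.132, -0.001]
force: [0.6, 0.8, -1.1]
opening: 0.0
```

```bash
python3 -c "
from h import *
st()
a=snap('top','top4.png'); b=snap('side','side4.png')
A=cv2.resize(a[150:262,170:320],None,fx=5,fy=5,interpolation=2); cv2.imwrite('pics/top4z.png',A[:,:,::-1])
A=cv2.resize(b[130:250,160:310],None,fx=5,fy=5,interpolation=2); cv2.imwrite('pics/side4z.png',A[:,:,::-1])"
```

```text
t 11.4 w [ 502.4 -123.7  313.1] c [-65.4  42.6] yaw 1.679 zax [ 0.005 -0.001 -1.   ] Fc [0.7 0.8] Fz -1.1 op 0.0
```

View pics/top4z.png

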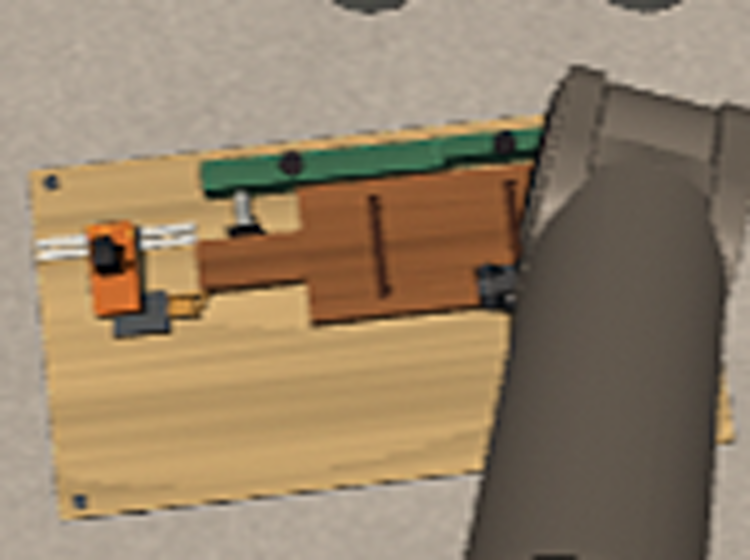

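View pics/side4z.png

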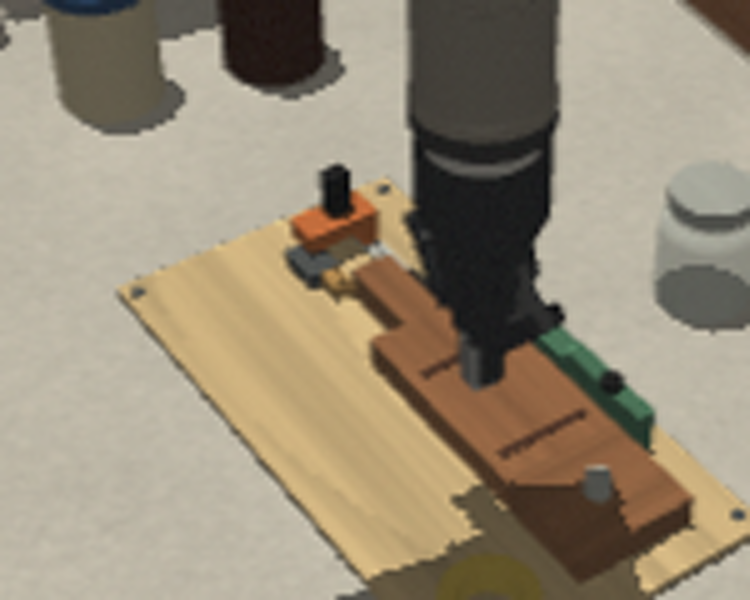

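The top view shows the handle home at crop pixels x 198–300. The brass nose at (165–208, 295–318) is out on the robot side of the handle's corner at (205,292), so it's latched. Next is the stop block, post at crop (106,255).

```bash
python3 -c "
from h import *
T=lambda p,z:w2c(cast('top',((p[0]+.5)/5-.5+170,(p[1]+.5)/5-.5+150),z))
S=lambda p,z:w2c(cast('side',((p[0]+.5)/5-.5+160,(p[1]+.5)/5-.5+130),z))
print('end',T((198,242),34),T((205,292),34),S((381,255),34),S((355,270),34))
print('blk face z42',T((134,223),42),T((141,312),42),S((377,207),42),S((307,241),42))
print('post top',T((105,247),79),S((336,170),79))
print('nose',T((166,307),23),T((208,304),23))
go(10,358,313)
go(10,358,223)"
```

```text
end [ 17.33885543 266.80402936] [-16.20444466 265.48235556] [ 15.33803841 272.59587317] [ -9.24708555 269.15644779]
blk face z42 [ 32.82361938 306.55421473] [-26.15951262 307.40144209] [ 38.22135353 312.79267731] [-25.2354458  308.39534406]
post top [ 11.29612371 323.27461335] [ 12.74103788 326.43780775]
nose [-21.30297777 292.34166035] [-22.35698582 264.83737614]
t 11.5 w [ 501.8 -127.6  312.5] c [-66.4  38.9] yaw 1.671 zax [ 0.004 -0.003 -1.   ] Fc [-0.1  0.1] Fz -0.5 op -0.1
offset m [-0.0736  0.3198 -0.0014] twist [-0.004  0.004 -0.009] world [543. 198. 313.]
t 11.5 w [ 501.8 -127.6  312.5] c [-66.4  38.9] yaw 1.671 zax [ 0.004 -0.003 -1.   ] Fc [-0.1  0.1] Fz -0.5 op -0.1
offset m [-0.0732  0.3201  0.0886] twist [-0.004  0.004 -0.009] world [543. 198. 223.]
```

carry_out([
  {"jaw": 0,"offset": [-0.012,0.055,0],"twist": [0,0,0]},
  {"jaw": 0,"offset": [-0.025,0.11,0],"twist": [0,0,0]},
  {"jaw": 0,"offset": [-0.038,0.165,0],"twist": [0,0,0]},
  {"jaw": 0,"offset": [-0.05,0.22,0],"twist": [0,0,0]},
  {"jaw": 0,"offset": [-0.062,0.275,0],"twist": [0,0,0]},
])

```text
clock: 12.12
ee_pos: [533.4, 161.2, 311.5]
orientation: [-0.172, 3.136, 0.001]
force: [0.5, 0.6, 0.7]
opening: 0.3
```

carry_out([
  {"jaw": 0,"offset": [-0.011,0.045,0],"twist": [0,0,0]},
  {"jaw": 0,"offset": [-0.011,0.045,0],"twist": [0,0,0]},
])

```text
clock: 12.38
ee_pos: [538.9, 210.3, 311.2]
orientation: [-0.184, 3.135, 0.004]
force: [0.1, -0.0, 0.1]
opening: -0.1
```

```bash
python3 -c "
from h import *
go(11,358,223)"
```

```text
t 12.38 w [538.9 210.3 311.2] c [  7.3 370.7] yaw 1.688 zax [ 0.001  0.003 -1.   ] Fc [ 0.1 -0. ] Fz 0.1 op -0.1
offset m [-0.0035 -0.013   0.0882] twist [0.003 0.001 0.008] world [544.  198.1 223. ]
```

carry_out([
  {"jaw": 0,"offset": [-0.003,-0.005,0.03],"twist": [0,0,0]},
  {"jaw": 0,"offset": [-0.003,-0.005,0.06],"twist": [0,0,0]},
  {"jaw": 0,"offset": [-0.003,-0.005,0.086],"twist": [0,0,0]},
  {"jaw": 0,"offset": [-0.003,-0.005,0.086],"twist": [0,0,0]},
])

```text
clock: 12.88
ee_pos: [542.2, 199.0, 223.7]
orientation: [0.17, -3.134, 0.003]
force: [-0.8, 0.4, 0.6]
opening: -0.3
```

```bash
python3 -c "
from h import *
go(11,345,223)
a=snap('top','top5.png'); b=snap('side','side5.png')
A=cv2.resize(b[130:250,160:310],None,fx=5,fy=5,interpolation=2); cv2.imwrite('pics/side5z.png',A[:,:,::-1])"
```

```text
t 12.88 w [542.2 199.  223.7] c [  9.3 359.1] yaw 1.679 zax [-0.003 -0.002 -1.   ] Fc [-0.7  0.5] Fz 0.6 op -0.3
offset m [-0.0017 -0.0141  0.0007] twist [-0.002 -0.003 -0.001] world [545.4 185.1 223. ]
```

View pics/side5z.png

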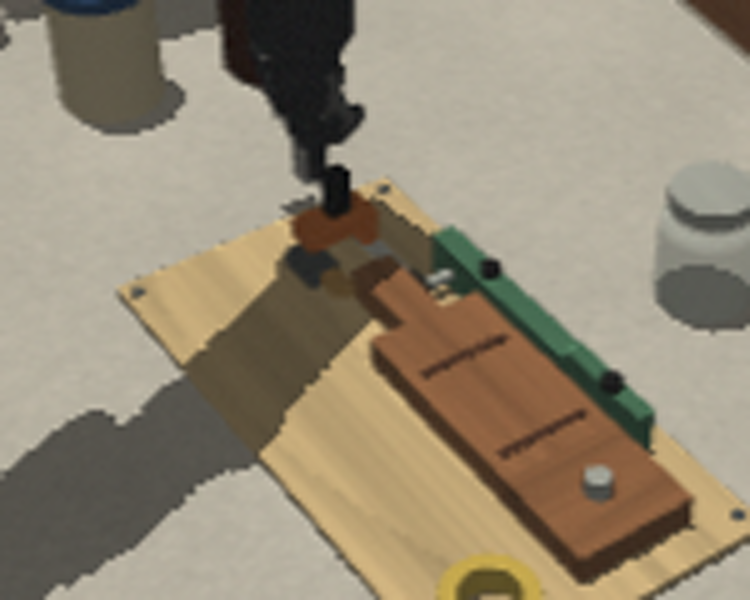

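The fingers, tip near crop (310,175), stand behind the post at (336,190), so I'm sliding the block.

carry_out([
  {"jaw": 0,"offset": [-0.001,-0.004,0],"twist": [0,0,0]},
  {"jaw": 0,"offset": [-0.001,-0.008,0],"twist": [0,0,0]},
  {"jaw": 0,"offset": [-0.001,-0.012,0],"twist": [0,0,0]},
  {"jaw": 0,"offset": [-0.001,-0.015,0],"twist": [0,0,0]},
  {"jaw": 0,"offset": [-0.001,-0.018,0],"twist": [0,0,0]},
])

```text
clock: 13.6
ee_pos: [546.2, 182.9, 225.6]
orientation: [-0.173, 3.136, 0.002]
force: [-0.6, 4.8, 2.0]
opening: 0.2
```

carry_out([
  {"jaw": 0,"offset": [0,-0.003,0],"twist": [0,0,0]},
  {"jaw": 0,"offset": [0,-0.006,0],"twist": [0,0,0]},
  {"jaw": 0,"offset": [0,-0.009,0],"twist": [0,0,0]},
  {"jaw": 0,"offset": [0,-0.012,0],"twist": [0,0,0]},
])

```text
clock: 14.1
ee_pos: [547.6, 170.1, 225.3]
orientation: [-0.171, 3.136, 0.0]
force: [0.5, 3.3, 2.2]
opening: -0.2
```

```bash
python3 -c "
from h import *
go(11,310,223)
a=snap('top','top6.png'); b=snap('side','side6.png')
A=cv2.resize(b[130:250,160:310],None,fx=5,fy=5,interpolation=2); cv2.imwrite('pics/side6z.png',A[:,:,::-1])"
```

```text
t 14.1 w [547.6 170.1 225.3] c [ 11.6 329.8] yaw 1.68 zax [ 0.001  0.    -1.   ] Fc [0.9 3.2] Fz 2.2 op -0.2
offset m [ 0.0006 -0.0198  0.0023] twist [0.    0.001 0.   ] world [549.2 150.4 223. ]
```

View pics/side6z.png

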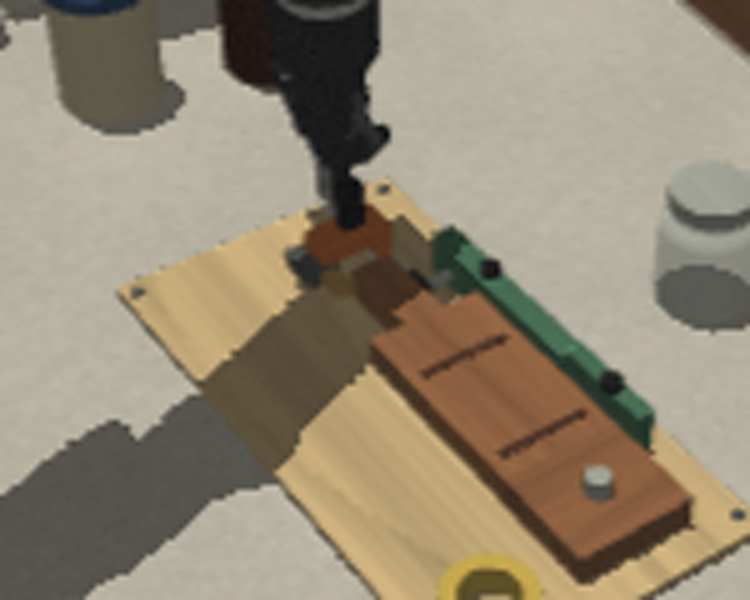

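The block is sliding at about 3 N and still short of the handle.

carry_out([
  {"jaw": 0,"offset": [0,-0.002,0.001],"twist": [0,0,0]},
  {"jaw": 0,"offset": [0,-0.004,0.001],"twist": [0,0,0]},
  {"jaw": 0,"offset": [0,-0.006,0.001],"twist": [0,0,0]},
  {"jaw": 0,"offset": [0,-0.008,0.001],"twist": [0,0,0]},
  {"jaw": 0,"offset": [0,-0.01,0.001],"twist": [0,0,0]},
])

```text
clock: 14.82
ee_pos: [548.4, 160.2, 224.0]
orientation: [0.172, -3.137, 0.0]
force: [0.3, 3.9, -0.4]
opening: 0.0
```

carry_out([
  {"jaw": 0,"offset": [0,-0.001,0],"twist": [0,0,0]},
  {"jaw": 0,"offset": [0,-0.002,0],"twist": [0,0,0]},
])

```text
clock: 15.08
ee_pos: [548.6, 158.3, 224.0]
orientation: [0.171, -3.137, 0.0]
force: [0.1, 2.4, -0.4]
opening: -0.0
```

carry_out([
  {"jaw": 0,"offset": [0,-0.001,0],"twist": [0,0,0]},
])

```text
clock: 15.2
ee_pos: [548.7, 157.4, 224.1]
orientation: [0.171, -3.137, 0.0]
force: [-0.5, 3.3, -1.6]
opening: 0.0
```

carry_out([
  {"jaw": 0,"offset": [0,-0.001,0],"twist": [0,0,0]},
])

```text
clock: 15.32
ee_pos: [548.8, 156.4, 224.1]
orientation: [0.172, -3.136, 0.0]
force: [0.7, 2.4, -1.9]
opening: 0.1
```

carry_out([
  {"jaw": 0,"offset": [0,-0.001,0],"twist": [0,0,0]},
])

```text
clock: 15.45
ee_pos: [548.9, 155.3, 224.1]
orientation: [0.171, -3.136, 0.0]
force: [-0.5, 3.1, -2.4]
opening: -0.0
```

carry_out([
  {"jaw": 0,"offset": [0,-0.001,0],"twist": [0,0,0]},
])

```text
clock: 15.58
ee_pos: [549.1, 154.4, 224.1]
orientation: [0.172, -3.137, 0.0]
force: [0.8, 2.9, -3.1]
opening: 0.1
```

carry_out([
  {"jaw": 0,"offset": [0,-0.001,0],"twist": [0,0,0]},
])

```text
clock: 15.7
ee_pos: [549.2, 153.3, 224.1]
orientation: [0.171, -3.137, 0.0]
force: [-0.6, 3.0, -2.6]
opening: 0.1
```

carry_out([
  {"jaw": 0,"offset": [0,-0.001,0],"twist": [0,0,0]},
])

```text
clock: 15.82
ee_pos: [549.3, 152.3, 224.1]
orientation: [0.171, -3.137, 0.0]
force: [-0.2, 3.0, -2.5]
opening: 0.0
```

carry_out([
  {"jaw": 0,"offset": [0,-0.0005,0],"twist": [0,0,0]},
])

```text
clock: 15.95
ee_pos: [549.4, 151.8, 224.1]
orientation: [0.171, -3.137, 0.0]
force: [0.5, 2.5, -2.0]
opening: -0.1
```

carry_out([
  {"jaw": 0,"offset": [0,-0.0005,0],"twist": [0,0,0]},
])

```text
clock: 16.08
ee_pos: [549.4, 151.4, 224.1]
orientation: [0.171, -3.137, 0.0]
force: [-0.1, 4.1, -2.8]
opening: 0.1
```

carry_out([
  {"jaw": 0,"offset": [0,-0.0005,0],"twist": [0,0,0]},
])

```text
clock: 16.2
ee_pos: [549.5, 150.9, 224.2]
orientation: [0.171, -3.137, -0.0]
force: [-0.6, 3.5, -2.3]
opening: -0.2
```

carry_out([
  {"jaw": 0,"offset": [0,-0.0005,0],"twist": [0,0,0]},
])

```text
clock: 16.32
ee_pos: [549.5, 150.4, 224.2]
orientation: [0.171, -3.137, -0.0]
force: [-0.5, 2.8, -1.3]
opening: 0.2
```

carry_out([
  {"jaw": 0,"offset": [0,-0.0005,0],"twist": [0,0,0]},
])

```text
clock: 16.45
ee_pos: [549.6, 149.9, 224.2]
orientation: [0.171, -3.137, -0.0]
force: [-1.1, 3.3, -2.2]
opening: 0.3
```

carry_out([
  {"jaw": 0,"offset": [0,-0.0005,0],"twist": [0,0,0]},
])

```text
clock: 16.58
ee_pos: [549.6, 149.5, 224.1]
orientation: [0.171, -3.137, -0.0]
force: [-0.9, 4.1, -2.3]
opening: -0.0
```

carry_out([
  {"jaw": 0,"offset": [0,-0.0005,0],"twist": [0,0,0]},
])

```text
clock: 16.7
ee_pos: [549.6, 149.4, 224.2]
orientation: [0.172, -3.137, -0.001]
force: [-2.3, 5.7, -2.5]
opening: 0.0
```

carry_out([
  {"jaw": 0,"offset": [0,-0.0005,0],"twist": [0,0,0]},
])

```text
clock: 16.82
ee_pos: [549.6, 149.2, 224.2]
orientation: [0.173, -3.137, -0.002]
force: [-1.9, 5.8, -2.0]
opening: 0.1
```

Contact; pressing a little further to reach about 9 N.

carry_out([
  {"jaw": 0,"offset": [0,-0.0005,0],"twist": [0,0,0]},
])

```text
clock: 16.95
ee_pos: [549.6, 149.2, 224.2]
orientation: [0.173, -3.137, -0.002]
force: [-1.5, 6.9, -3.1]
opening: -0.2
```

carry_out([
  {"jaw": 0,"offset": [0,-0.0005,0],"twist": [0,0,0]},
])

```text
clock: 17.08
ee_pos: [549.6, 149.0, 224.2]
orientation: [0.174, -3.137, -0.003]
force: [-2.1, 8.2, -3.4]
opening: -0.2
```

carry_out([
  {"jaw": 0,"offset": [0,-0.0005,0],"twist": [0,0,0]},
])

```text
clock: 17.2
ee_pos: [549.6, 148.9, 224.2]
orientation: [0.174, -3.137, -0.004]
force: [-1.4, 8.9, -2.2]
opening: -0.1
```

Snug at about 9 N. I'll hold briefly, back off and lift.

carry_out([
  {"jaw": 0,"offset": [0,0,0],"twist": [0,0,0]},
  {"jaw": 0,"offset": [0,0,0],"twist": [0,0,0]},
  {"jaw": 0,"offset": [0,0.004,0],"twist": [0,0,0]},
  {"jaw": 0,"offset": [0,0.01,0],"twist": [0,0,0]},
  {"jaw": 0,"offset": [0,0.02,0],"twist": [0,0,0]},
])

```text
clock: 17.82
ee_pos: [548.2, 166.4, 224.4]
orientation: [-0.169, 3.136, -0.001]
force: [-1.0, 0.4, 0.3]
opening: 0.2
```

carry_out([
  {"jaw": 0,"offset": [0,0.005,-0.04],"twist": [0,0,0]},
  {"jaw": 0,"offset": [0,0.005,-0.09],"twist": [0,0,0]},
  {"jaw": 0,"offset": [0,0.06,-0.1],"twist": [0,0,0]},
  {"jaw": 0,"offset": [0.01,0.12,-0.1],"twist": [0,0,0]},
  {"jaw": 0,"offset": [0.01,0.17,-0.1],"twist": [0,0,0]},
])

```text
clock: 18.45
ee_pos: [518.1, 337.5, 324.8]
orientation: [-0.174, 3.136, 0.001]
force: [0.6, 0.8, 0.2]
opening: -0.3
```

carry_out([
  {"jaw": 0,"offset": [0,0,0],"twist": [0,0,0]},
  {"jaw": 0,"offset": [0,0,0],"twist": [0,0,0]},
])

```text
clock: 18.7
ee_pos: [519.4, 334.4, 324.0]
orientation: [-0.171, 3.137, -0.002]
force: [0.2, -0.7, -0.9]
opening: 0.0
```

```bash
python3 -c "
from h import *
st()
a=snap('top','top7.png'); b=snap('side','side7.png')
A=cv2.resize(a[150:262,170:320],None,fx=5,fy=5,interpolation=2); cv2.imwrite('pics/top7z.png',A[:,:,::-1])
A=cv2.resize(b[130:250,160:310],None,fx=5,fy=5,interpolation=2); cv2.imwrite('pics/side7z.png',A[:,:,::-1])"
```

```text
t 18.7 w [519.4 334.4 324. ] c [  1.4 496.2] yaw 1.68 zax [ 0.    -0.001 -1.   ] Fc [ 0.1 -0.8] Fz -0.9 op 0.0
```

View pics/top7z.png

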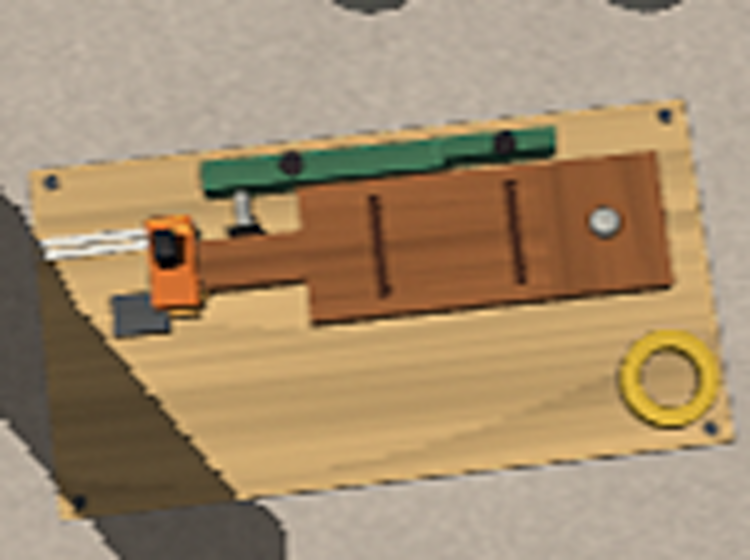

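View pics/side7z.png

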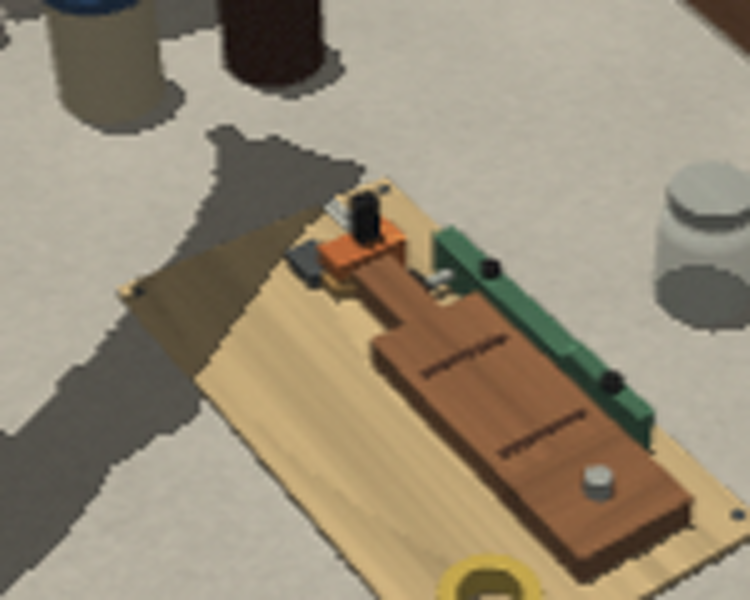

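View pics/top7.png

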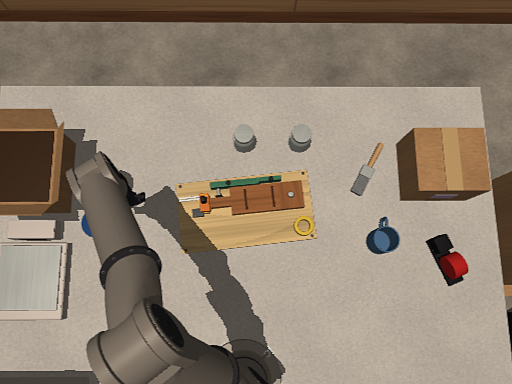

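The block's face meets the handle end at crop (200,265) with no visible gap, and the latch nose is out below the handle corner. The board is on its peg, the tape and other bystanders haven't moved, and the arm is clear.

```bash
python3 -c "
from rig import ctrl
print(ctrl.job_done())"
```

```text
the job is handed in; nothing more can be done
None
```

I swung the board home against the bumper, slid the orange stop block up to the end of its handle, and handed the job in after about 19 s. No verdict was reported.

- **Board and latch:** I pushed with shut fingers until the horizontal force reached 15.7 N. With the upward part of the force, about 18 N in total, that is a little above the 12 to 15 N expected but under the 22 N limit. After I let go, the pictures showed the board holding against the bumper with the brass nose out in front of the handle.
- **Stop block:** It slid at about 3 N and met the handle. I stopped at about 9 N, which is in the snug range, then backed off and lifted clear.
- **Last checks:** The final pictures showed no visible gap between block and handle, the hole still over the peg and the arm touching nothing. Nothing else looked moved, but the arm partly hid the tins in the top view.
- **Limits of the checks:** The nose's exact travel and the last millimetre of the gap were judged only by eye and by force. The two cameras disagreed by up to about 6 mm on the handle end and block positions.

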